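# Feed a film carrier through the guarded scan gate with the push stick

### The job

Lay the black film carrier flat on the white entry bed of the scan gate, lined up with the low opening, and let go of it. Then take the orange-handled push stick and push the carrier with it through the opening under the grey head, until it comes out on the other side and rests against the red end stop; from the moment it goes under the head nothing but the stick may push it. Finally lay the stick back lengthwise on its blue mat, handle up, and leave the loupe, the film can and the spool where they are.

Things in the scene. Friction and masses are not known exactly. Their poses are not given: they have to be found in the camera images.
- gate: Fixed film scan gate: white bed 352 long x 130 wide, top 10 above the table, bridged by a grey head. Origin: on the table under the middle of the head's entry face; x is the feed direction (level, roughly to the robot's right), z up. Along x: entry bed -160 to 0; head 0 to 60 (140 wide, top 77 above the table); exit bed 60 to 192 with side rails 68 apart, 10 high.
- gate_entry (a point): Middle of the entry bed, on its surface (gate x = -85, 10 above the table): a good place for the carrier's centre. Nothing stands beside it.
- gate_mouth (a point): Middle of the opening's entry, on the bed (gate x = 0). The opening runs straight through the head, 68 wide and 28 high above the bed. Two low lead-ins (10 high) funnel into it, about 104 apart at gate x = -40, 68 at x = 0.
- gate_stop (a point): Foot of the red end stop's face, on the bed (gate x = 182; stop about 14 high). A carrier against it has its centre at gate x = 127 and its tail 12 past the head.
- carrier: Film carrier: black flat rigid plate with three amber windows, 110 (its x) x 62 (its y) x 14 high, about 0.13 kg. It starts on the light pad, its long axis within 0.45 rad of the pad's x. Origin: centre of the underside, z up. Either end may go first. Hold it across the 62 width.
- pad: Fixed light pad, glowing white plate in an aluminium rim, 150 x 120 x 8 high; origin at the centre of its underside on the table. The carrier starts on it.
- stick: Push stick, 0.16 kg: pale wooden blade 200 long (its x, -90 to +110), 36 wide, 10 thick; orange upright handle on its rear (x -85 to -15, 24 wide in y, up to 75 above the underside). Origin on the underside, z up; x points to the nose, the square front end at +110. The 125 of blade ahead of the handle fits under the head. It starts on the blue mat, nose roughly in the feed direction.
- stick_nose (a point): Middle of the stick's front end face, 5 above its underside (x = +110 in the stick's frame).
- stick_grip (a point): Grip point in the orange handle: x = -45, y = 0, 55 above the stick's underside; pinch across the 24 width from above.
- mat: Fixed blue mat, 250 (its x) x 100 (its y) x 3 high, origin at the centre of its underside. The stick starts here and must end here.
- loupe: Bystander: black magnifier, 54 across, 62 high, origin at the centre of its underside.
- film_can: Bystander: round metal film can, 114 across, 28 high, origin at the centre of its underside.
- spool: Bystander: yellow-flanged film spool lying flat, 68 across, 34 high, origin at the centre of its underside.

How it is judged:
By the outcome, as a careful person would: the job done as asked, in the order asked, and still so for the second after the job is handed in, with the robot touching nothing.
It also fails if it takes over 72 s, if anything falls off the work surface, if the arm or the gripper's body presses on something with over 40 N, if the wrist force passes 120 N, or if a joint passes its speed limit or range.

### The arm

A 6-joint arm with a two-finger parallel gripper is mounted at the origin on the work surface. World frame = base frame: x ahead of the robot, y to its left, z up, the work surface at z = 0. Lengths are in m, angles in rad, forces in N, time in s.
With the tool pointing down it reaches from about 0.35 to 0.775 m from the base axis. Payload 5.5 kg.
Tool frame: the origin (TCP) lies between the finger pads; the fingertips stand 11 mm ahead of it and the grasp point (between the pads) lies 8 mm behind it (tips_ahead is the distance from the TCP to the fingertips, in m); z points along the fingers, y is the line along which they close (so a half turn about z gives the same grasp; the last joint's range is limited). The gripper opens to 85 mm and grips with 20 to 120 N. Pads are 22 mm wide; open, the fingers measure 114 mm over their backs; the gripper's body (76 mm by 85 mm) begins 54 mm behind the grasp point. The pads swing forward as they close: fully open they stand 13 mm farther back than shut.
Start: joints at [-1.286, 0.313, 0.046, 1.304, 0, 1.431], TCP at [0.237, -0.524, 0.211] pointing down, gripper open.
Joint ranges: [-2.76, 2.76], [-0.86, 1.69], [-1.03, 1.26], [-2.2, 2.34], [-1.47, 1.5], [-3.14, 3.14]. Speed limits (rad/s): [2.57, 2.57, 3.14, 3.14, 3.14, 3.14].

### API

Orientations are given as a unit quaternion [w, x, y, z].
In Python, from workcell import * gives the robot as it stands. The module is installed in compiled form; this text tells all that it offers.
- The arm moves only by the tool jog_arm, never from a script. Its argument "moves" is a list of rows, each an object with "fingers": the closure, from 0 (fully open) to 1 (shut); "slide": the shift along the tool's x, y, z in mm, a list of three; "angular": the turn, a rotation vector about the tool's x, y, z in degrees, a list of three. A call has 1 to 10 rows; each row is the pose to reach, as a shift and turn from the pose commanded when the call began, along the tool's axes at that moment; what a row does not reach only later rows make up. A row lasts 1/12 s, in which the tool goes at most 41.7 mm and 7.16 degrees, less where a joint would pass 70% of its speed; a pose out of reach is approached as far as the arm can. A call with a gripper value outside its range is refused whole. The fingers move at their own pace and stop on an object; "squeeze" is the grip in N (left out, the last holds). Time passes only in rows, so rows that repeat a pose let the fingers close. It gives the time, the measured TCP pose, the force, the opening and the grip force at its end, in the units of the state.
- get_state(): the state, without advancing time (a new reading comes with each control period).
- read_camera(name): name is "side" or "top"; returns a dict with "color" (384x512x3 uint8, red, green, blue), "fovy" (degrees; the focal length in pixels is half the picture's height over the tangent of half this angle, whatever the lens; pixels are square), "cx", "cy" (the principal point, pixels), "world_from_camera" (4x4, takes a point from camera to world coordinates). Camera axes: x right, y down, z forward; pixel columns grow to the right and rows downward; lengths in m; the calibration is good to about 2 mm. A picture is of the moment at which its call begins. There is no depth.
- hand_in(): hands the job in; it is judged then, once.
Trained networks look in a picture, given as the dict that the camera call returned (one of the last four; its "shot" number tells which), for a name from the list of things; names that differ only in an ending like _2 or _b are one class to them, and where a whole thing is asked for, a point or a joint stands for the part that bears it (a point fixed in the world has none). Each returns a list of dicts, best first, with "p" (0 to 1); they miss things now and then, are a little off and sometimes report something else, mostly with a low value. They report only what shows in the picture. A call takes as long as a camera call.
- look_for(target, picture): "point" ([column, row] in pixels, amid what is visible of it).
- tip_of(target, picture): "point" ([column, row] in pixels: a listed point, or the origin of a listed thing).
The state is a dict: "clock": time; "joint_pos": joint angles; "qvel": joint speeds; "tau": joint torques, N m; "tcp_pos": TCP position; "orientation": TCP orientation; "wrist_force": force on the tool from outside, world axes, zero at the start; "ft_torque": the same for the moment, N m; "finger_gap": finger opening in m; "grip_force": force on a finger pad.
Only numpy, scipy, OpenCV 4.12 (cv2) and the standard library are available. Lean on these libraries where they do the work, as an engineer would, in place of code of your own. Each camera call takes 0.05 s, during which the arm holds its last target. There are 200 camera calls.

## Working session

There is one attempt and no reset: what is moved stays moved. The work goes in short steps, Python scripts to look and compute and a tool call to move; the robot and the scene stay as the last step left them, time stands still between calls to the robot, and variables do not carry over. Pictures are saved under pics/ and viewed, at most 10 in all, crops included, and the job is handed in when it is done.

Besides the shell and the picture viewer there is one more tool, called by a JSON object that holds its "api" and its "payload". jog_arm: Moves the arm, as the interface text tells. Its arguments: {"type":"object","properties":{"moves":{"type":"array","items":{"type":"object","properties":{"fingers":{"type":"number"},"slide":{"type":"array","items":{"type":"number"}},"angular":{"type":"array","items":{"type":"number"}}}}},"squeeze":{"type":"number"}},"required":["moves"]}

```bash
mkdir -p pics; cat > h.py <<'E'
from workcell import *
import numpy as np, cv2
from scipy.spatial.transform import Rotation as R
def ray(pic,uv):
    f=pic["color"].shape[0]/2/np.tan(np.radians(pic["fovy"])/2)
    T=np.array(pic["world_from_camera"])
    d=T[:3,:3]@np.array([(uv[0]-pic["cx"])/f,(uv[1]-pic["cy"])/f,1]);return T[:3,3],d
def at(pic,uv,z):
    o,d=ray(pic,uv);return o+d*(z-o[2])/d[2]
def proj(pic,p):
    f=pic["color"].shape[0]/2/np.tan(np.radians(pic["fovy"])/2)
    T=np.array(pic["world_from_camera"]);c=T[:3,:3].T@(np.array(p)-T[:3,3])
    return np.array([f*c[0]/c[2]+pic["cx"],f*c[1]/c[2]+pic["cy"]])
def save(pic,n,crop=None,s=1.5):
    im=cv2.cvtColor(pic["color"],cv2.COLOR_RGB2BGR)
    if crop: im=im[crop[1]:crop[3],crop[0]:crop[2]]
    cv2.imwrite("pics/"+n,cv2.resize(im,None,fx=s,fy=s,interpolation=cv2.INTER_CUBIC))
def tool(dw):  # world shift (m) -> tool mm
    s=get_state();q=s["orientation"];return R.from_quat([q[1],q[2],q[3],q[0]]).inv().apply(dw)*1000
E
python3 - <<'E'
from h import *
np.set_printoptions(precision=4,suppress=True)
s=get_state();print(s["tcp_pos"],s["orientation"],s["finger_gap"],s["clock"])
Z=dict(gate=0,gate_entry=.01,gate_mouth=.01,gate_stop=.01,carrier=.008,pad=0,stick=.003,stick_nose=.008,stick_grip=.058,mat=0,loupe=0,film_can=0,spool=0)
for c in("top","side"):
    p=read_camera(c);save(p,c+"0.png");print(c,p["fovy"],np.array(p["world_from_camera"])[:3])
    for n,z in Z.items():
        for r in tip_of(n,p)[:2]: print(n,np.round(r["point"],1),round(r["p"],2),at(p,r["point"],z))
E
```

```text
[ 0.2368 -0.5234  0.2101] [-0.0009  0.9775  0.2108 -0.0001] 0.08527693790536928 0.0
top 50.13869133241912 [[-0.0026 -0.999   0.0444  0.5167]
 [-0.9998  0.0035  0.0191 -0.0064]
 [-0.0192 -0.0443 -0.9988  1.0473]]
gate [255.7 180.8] 0.94 [0.6078 0.0184 0.    ]
gate_entry [222.6 180.4] 0.77 [0.6083 0.1022 0.01  ]
gate_entry [345.9 259.3] 0.26 [ 0.4089 -0.2072  0.01  ]
gate_mouth [258.6 179.6] 0.63 [0.6099 0.0108 0.01  ]
gate_stop [333.4 178.3] 0.7 [ 0.6124 -0.1783  0.01  ]
carrier [145.1 250.5] 0.66 [0.4312 0.2989 0.008 ]
carrier [262.3 110.8] 0.6 [0.7866 0.0008 0.008 ]
pad [145.8 251.9] 0.81 [0.427  0.2995 0.    ]
stick [350.9 257.9] 0.67 [ 0.4117 -0.2212  0.003 ]
stick_nose [395.8 262. ] 0.59 [ 0.4019 -0.3319  0.008 ]
stick_grip [333.2 260.9] 0.94 [ 0.4101 -0.1677  0.058 ]
mat [348.1 260.1] 0.96 [ 0.4058 -0.2147  0.    ]
loupe [203.2 124.3] 0.92 [0.7547 0.1536 0.    ]
film_can [262.7 113.6] 0.74 [ 0.7814 -0.0001  0.    ]
film_can [258.2 178.6] 0.64 [0.6134 0.0119 0.    ]
spool [227.8 277.9] 0.66 [0.3611 0.0897 0.    ]
side 42.12403096451897 [[-0.9139 -0.2634  0.3088  0.2032]
 [-0.4054
[... 232 characters left out ...]
.7 165.2] 0.93 [ 0.6124 -0.1766  0.01  ]
carrier [266.9 315.4] 0.75 [0.4354 0.2986 0.008 ]
carrier [233.1 224.5] 0.53 [0.6145 0.0909 0.008 ]
pad [269.9 317.5] 0.61 [0.4303 0.295  0.    ]
stick [350.4 179.1] 0.62 [ 0.4141 -0.211   0.003 ]
stick [269.3 319.3] 0.33 [0.4288 0.3016 0.003 ]
stick_nose [363.5 157.5] 0.64 [ 0.408  -0.3199  0.008 ]
stick_nose [349.6 170.6] 0.31 [ 0.4258 -0.241   0.008 ]
stick_grip [349.5 172.4] 0.6 [ 0.4098 -0.1634  0.058 ]
mat [349.3 179.9] 0.64 [ 0.4166 -0.2103  0.    ]
mat [271.4 319.8] 0.49 [0.4254 0.2988 0.    ]
loupe [173.  228.5] 0.85 [0.7405 0.1561 0.    ]
film_can [190.9 186.1] 0.58 [ 0.7864 -0.0035  0.    ]
spool [329.9 257.1] 0.81 [ 0.3743  0.0875 -0.    ]
```

View pics/top0.png

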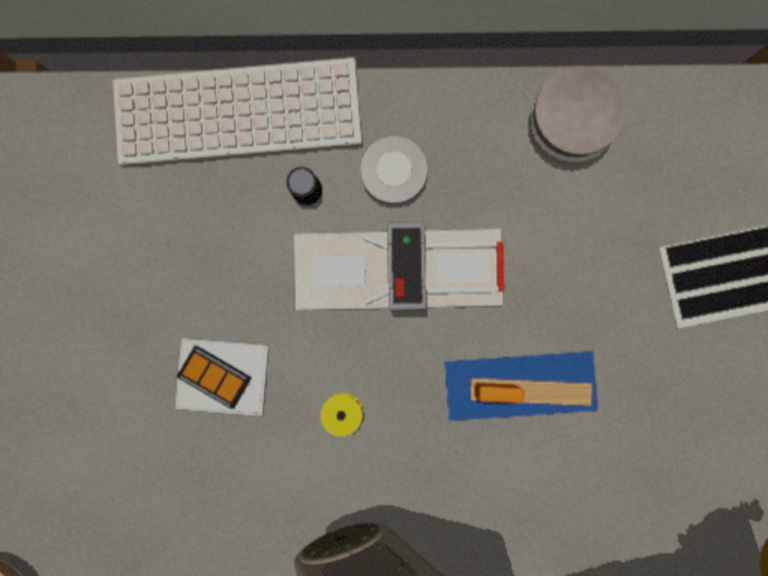

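View pics/side0.png

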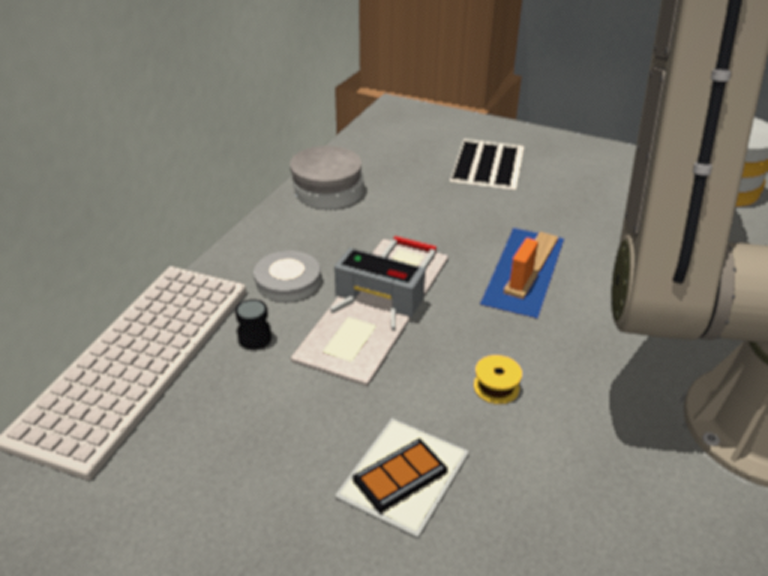

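The top view shows the carrier on the pad at about (142,251) in original pixels, tilted. The gate runs from (197,180) to (334,178), with the red stop at its right end. The stick is on the blue mat with its nose to the right at (395,262), and the spool is at (228,277). The side view agrees. Next I'll refine the poses by segmentation.

```bash
cat >> h.py <<'E'
def rect(pic,mask,z,box):
    m=np.zeros_like(mask);x0,y0,x1,y1=box;m[y0:y1,x0:x1]=mask[y0:y1,x0:x1]
    m=cv2.morphologyEx(m.astype(np.uint8),cv2.MORPH_CLOSE,np.ones((5,5)))
    n,l,st,_=cv2.connectedComponentsWithStats(m);k=1+np.argmax(st[1:,4])
    ys,xs=np.where(l==k);W=np.array([at(pic,(x+dx,y+dy),z)[:2] for x,y in zip(xs,ys) for dx in(-.4,.4) for dy in (-.4,.4)])
    r=cv2.minAreaRect((W*1000).astype(np.float32));b=cv2.boxPoints(r)
    e=b[1]-b[0],b[2]-b[1];e=max(e,key=np.linalg.norm);a=np.degrees(np.arctan2(e[1],e[0]))%180
    return np.round(r[0],1),np.round(sorted(r[1]),1),round(a,2),W.mean(0)*1000
E
python3 - <<'E'
from h import *
p=read_camera("top");c=p["color"].astype(int);r,g,b=c[...,0],c[...,1],c[...,2]
hsv=cv2.cvtColor(p["color"],cv2.COLOR_RGB2HSV).astype(int);H,S,V=hsv[...,0],hsv[...,1],hsv[...,2]
print("pix pad",c[265,130],"rim",c[251,176],"carr",c[235,127:131].tolist(),"bed",c[190,205],"tbl",c[230,200],"wood",c[262,370])
print("carrier",rect(p,(V<110)|((H<20)&(S>120)),.022,(118,228,176,275)))
print("pad",rect(p,(V>150),.008,(105,215,190,285)))
print("mat",rect(p,(H>95)&(H<125)&(S>110),.003,(280,220,410,290)))
print("stick",rect(p,((H<25)&(S>70)&(V>100)),.013,(300,235,400,275)))
print("handle",rect(p,((H<14)&(S>170)&(V>100)),.078,(300,235,400,275)))
print("bedE",rect(p,(V>150)&(S<60),.01,(185,145,262,215)))
print("bedX",rect(p,(V>150)&(S<60),.01,(282,145,345,215)))
print("stop",rect(p,((H<10)|(H>170))&(S>140)&(V>100),.024,(325,145,345,215)))
T=np.array([at(p,q,.077) for q in []])
a=np.arange(190,330,6)
for nm,d in(("far",-1),("near",1)):
    # bed side edges by gradient
    P=[]
    for x in a:
        if 250<x<290: continue
        ys=np.arange(145,162) if d<0 else np.arange(195,215)
        gr=np.diff(V[ys,x])*(-d);k=np.argmax(gr)
        if gr[k]>20:P.append(at(p,(x,ys[k]+.5),.01)[:2]*1000)
    P=np.array(P);f=np.polyfit(P[:,1],P[:,0],1);print(nm,len(P),f,np.std(P[:,0]-np.polyval(f,P[:,1])))
save(p,"gate.png",(180,140,345,225),4.8)
E
```

```text
pix pad [180 181 175] rim [169 166 158] carr [[60, 61, 58], [49, 38, 30], [87, 54, 26], [96, 59, 30]] bed [178 178 167] tbl [129 125 116] wood [174 143  98]
carrier (array([431.4, 302.4]), array([ 65.2, 115.4]), np.float32(60.21), array([431.2070128 , 301.90047754]))
pad (array([429.9, 293.8]), array([120.8, 150. ]), np.float32(85.34), array([428.24115892, 292.68588509]))
mat (array([ 414.1, -211.4]), array([100.3, 250.4]), np.float32(93.8), array([ 419.43406821, -203.38208323]))
stick (array([ 405.4, -225.2]), array([ 39.3, 198.6]), np.float32(88.59), array([ 405.24299733, -224.7048026 ]))
handle (array([ 422.5, -153.6]), array([ 4.2, 27.6]), np.float32(89.95), array([ 422.98254812, -152.54345976]))
bedE (array([609.4,  91.1]), array([132.3, 159.8]), np.float32(90.93), array([609.27095531,  91.17603279]))
bedX (array([ 613.5, -115.9]), array([127.9, 132.8]), np.float32(0.7), array([ 612.91450724, -113.70231009]))
stop (array([ 614.4, -175.8]), array([11.2, 82.2]), np.float32(1.67), array([ 612.57456955, -175.89258654]))
far 16 [-1.88741328e-02  6.74675515e+02] 0.6863769088591082
near 16 [-1.72318000e-02  5.46299449e+02] 0.7799905632529703
```

View pics/gate.png

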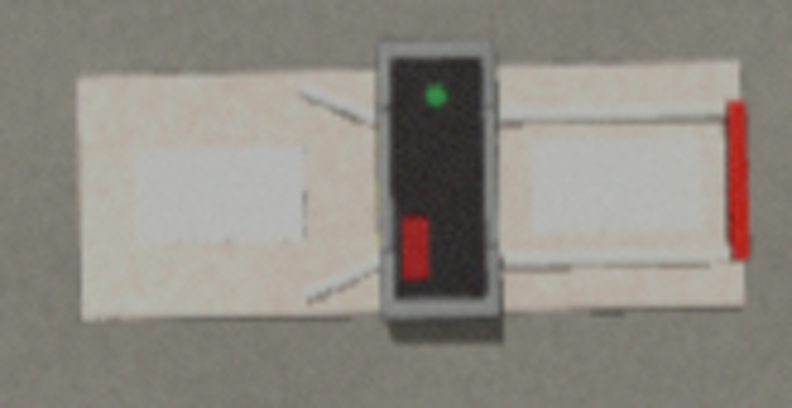

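{"api": "jog_arm", "payload": {"moves": [{"slide":[396,-286,0],"angular":[0,0,-35.9],"fingers":0},{"slide":[396,-286,0],"angular":[0,0,-35.9],"fingers":0},{"slide":[396,-286,0],"angular":[0,0,-35.9],"fingers":0},{"slide":[396,-286,0],"angular":[0,0,-35.9],"fingers":0},{"slide":[396,-286,0],"angular":[0,0,-35.9],"fingers":0},{"slide":[396,-286,0],"angular":[0,0,-35.9],"fingers":0},{"slide":[396,-286,0],"angular":[0,0,-35.9],"fingers":0},{"slide":[396,-286,0],"angular":[0,0,-35.9],"fingers":0},{"slide":[396,-286,0],"angular":[0,0,-35.9],"fingers":0},{"slide":[396,-286,0],"angular":[0,0,-35.9],"fingers":0}]}}

```text
clock: 2.28
tcp_pos: [0.4449, -0.1606, 0.2114]
orientation: [0.0, 0.865, 0.502, 0.0]
wrist_force: [0.2, -1.7, -0.5]
finger_gap: 0.0852
grip_force: 0.0
```

```bash
cat >> h.py <<'E'
def goto(x,y,z,yaw):  # mm, deg of tool x -> tool slide & z-turn
    s=get_state();q=s["orientation"];r=R.from_quat([q[1],q[2],q[3],q[0]]);M=r.as_matrix()
    y0=np.degrees(np.arctan2(M[1,0],M[0,0]));tgt=R.from_euler("z",yaw,degrees=True)*R.from_euler("x",180,degrees=True)
    p=np.array(s["tcp_pos"])*1000
    print("tcp",np.round(p,1),"yaw",round(y0,2),"slide",np.round(r.inv().apply(np.array([x,y,z])-p),1),"ang",np.round(np.degrees((r.inv()*tgt).as_rotvec()),2),"F",np.round(s["wrist_force"],1),"gap",round(s["finger_gap"]*1000,1),"grip",round(s["grip_force"],1),"t",round(s["clock"],2),"j",np.round(s["joint_pos"],2))
E
python3 -c "
from h import *
print(get_state().keys());goto(431,302,120,60.2)"
```

```text
dict_keys(['clock', 'joint_pos', 'qvel', 'tau', 'tcp_pos', 'orientation', 'wrist_force', 'ft_torque', 'grip_force', 'finger_gap'])
tcp [ 444.9 -160.6  211.4] yaw 60.23 slide [ 394.6 -241.9   91.1] ang [0.06 0.   0.03] F [ 0.2 -1.7 -0.5] gap 85.2 grip 0.0 t 2.28 j [-0.52  0.11 -0.2   1.25 -0.    1.57]
```

{"api": "jog_arm", "payload": {"moves": [{"slide":[394,-242,50]},{"slide":[394,-242,50]},{"slide":[394,-242,50]},{"slide":[394,-242,50]},{"slide":[394,-242,50]},{"slide":[394,-242,50]},{"slide":[394,-242,50]},{"slide":[394,-242,50]},{"slide":[394,-242,91]},{"slide":[394,-242,91]}]}}

```text
schema error: expected keys fingers, slide, angular
```

```bash
python3 -c "
from h import *
goto(431,302,80,60.2)"
```

```text
tcp [ 444.9 -160.6  211.4] yaw 60.23 slide [ 394.6 -241.9  131.1] ang [0.06 0.   0.03] F [ 0.2 -1.7 -0.5] gap 85.2 grip 0.0 t 2.28 j [-0.52  0.11 -0.2   1.25 -0.    1.57]
```

{"api": "jog_arm", "payload": {"moves": [{"slide":[394,-242,50],"angular":[0,0,0],"fingers":0},{"slide":[394,-242,50],"angular":[0,0,0],"fingers":0},{"slide":[394,-242,50],"angular":[0,0,0],"fingers":0},{"slide":[394,-242,50],"angular":[0,0,0],"fingers":0},{"slide":[394,-242,50],"angular":[0,0,0],"fingers":0},{"slide":[394,-242,50],"angular":[0,0,0],"fingers":0},{"slide":[394,-242,50],"angular":[0,0,0],"fingers":0},{"slide":[394,-242,50],"angular":[0,0,0],"fingers":0},{"slide":[394,-242,91],"angular":[0,0,0],"fingers":0},{"slide":[394,-242,91],"angular":[0,0,0],"fingers":0}]}}

```text
clock: 3.12
tcp_pos: [0.4317, 0.248, 0.1432]
orientation: [0.0, 0.865, 0.502, 0.001]
wrist_force: [1.1, -0.1, -0.6]
finger_gap: 0.0856
grip_force: 0.0
```

```bash
python3 -c "
from h import *
goto(431,302,80,60.2)"
```

```text
tcp [431.7 248.  143.2] yaw 60.27 slide [ 46.4 -27.5  63.3] ang [ 0.11 -0.12  0.07] F [ 1.1 -0.1 -0.6] gap 85.6 grip 0.0 t 3.12 j [ 0.36  0.19 -0.28  1.09 -0.    2.45]
```

{"api": "jog_arm", "payload": {"moves": [{"slide":[46,-27,40],"angular":[0,0,0],"fingers":0},{"slide":[46,-27,78],"angular":[0,0,0],"fingers":0},{"slide":[46,-27,78],"angular":[0,0,0],"fingers":0},{"slide":[46,-27,78],"angular":[0,0,0],"fingers":0}]}}

```text
clock: 3.45
tcp_pos: [0.4274, 0.2991, 0.0608]
orientation: [-0.0, 0.864, 0.503, -0.004]
wrist_force: [0.5, 0.0, 0.2]
finger_gap: 0.0854
grip_force: 0.0
```

```bash
python3 -c "
from h import *
goto(431,302,21,60.2)
p=read_camera('side');save(p,'s1.png',(180,220,380,370),4)
for n in ('carrier','gate_entry','gate_mouth','gate_stop'):
  for r in tip_of(n,p)[:1]: print(n,r['p'],at(p,r['point'],.008 if n=='carrier' else .01))
"
```

```text
tcp [427.4 299.1  60.8] yaw 60.4 slide [ 4.6  1.8 39.7] ang [-0.24  0.34  0.2 ] F [0.5 0.  0.2] gap 85.4 grip 0.0 t 3.45 j [ 0.46  0.31 -0.34  0.92  0.    2.54]
carrier 0.74 [0.4367678  0.30794499 0.008     ]
gate_entry 0.96 [0.62016847 0.09014935 0.01      ]
gate_mouth 0.72 [0.61650346 0.00481834 0.01      ]
```

View pics/s1.png

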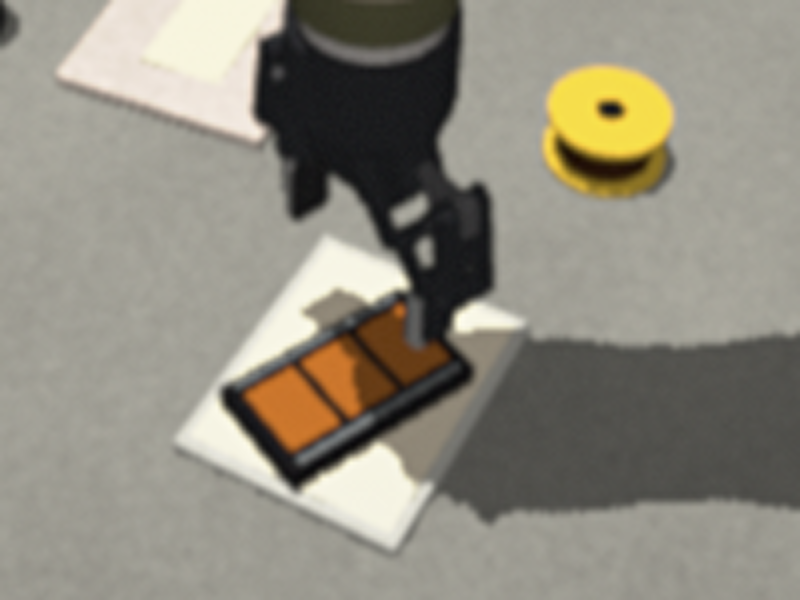

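The crop shows the open gripper above the carrier and lined up with it. The carrier corners are at about (230,395), (295,485), (468,370) and (402,298) in the crop. I'll go down.

{"api": "jog_arm", "payload": {"moves": [{"slide":[5,0,20],"angular":[0,0,0],"fingers":0},{"slide":[5,0,34],"angular":[0,0,0],"fingers":0},{"slide":[5,0,34],"angular":[0,0,0],"fingers":0},{"slide":[5,0,34],"angular":[0,0,0],"fingers":0},{"slide":[5,0,34],"angular":[0,0,0],"fingers":0}]}}

```text
clock: 4.12
tcp_pos: [0.4343, 0.3031, 0.0323]
orientation: [0.0, 0.865, 0.501, 0.001]
wrist_force: [-0.3, 1.2, 0.2]
finger_gap: 0.0853
grip_force: 0.0
```

```bash
python3 -c "
from h import *
goto(432,303,19,60.2)
p=read_camera('side');save(p,'s2.png',(230,270,330,345),8)
"
```

```text
tcp [434.3 303.1  32.3] yaw 60.19 slide [-1.3 -2.  13.3] ang [ 0.07 -0.09 -0.01] F [-0.3  1.2  0.2] gap 85.3 grip 0.0 t 4.12 j [ 0.46  0.35 -0.37  0.85 -0.    2.55]
```

View pics/s2.png

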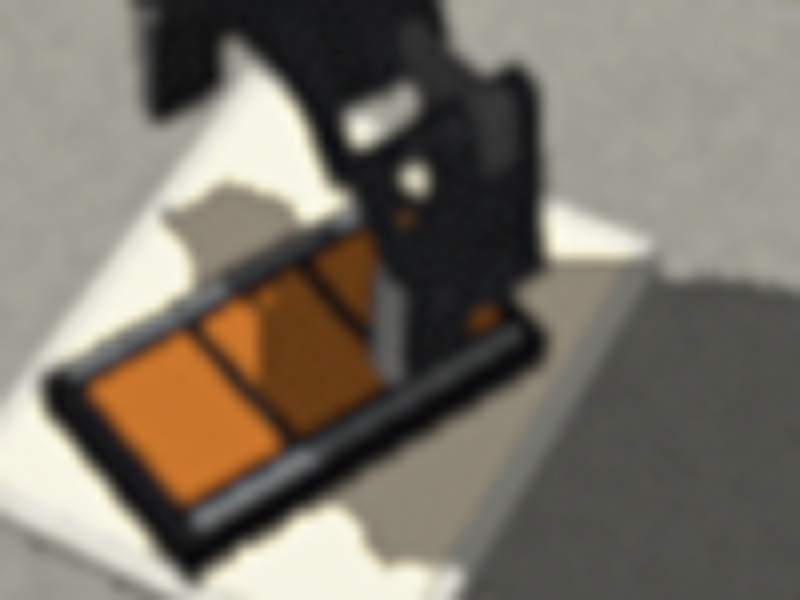

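The crop shows the near fingertip at about (400,385) in the crop, which is about (280,318) in the full picture. It stands over the carrier's edge line and is still high. I'll work out the tip height from that.

```bash
python3 -c "
from h import *
p=read_camera('side')
for t in(.015,.02,.025,.03,.035,.04):
  print(t,(np.array(proj(p,[.4343-.867*.0427,.3031+.5*.0427,t]))-[230,270])*8, at(p,(280,318),t))
"
```

```text
0.015 [399.48084274 481.02686376] [0.40788644 0.29865398 0.015     ]
0.02 [400.31354722 467.94226521] [0.40658888 0.3022807  0.02      ]
0.025 [401.15170256 454.77201516] [0.40529132 0.30590741 0.025     ]
0.03 [401.99536247 441.51526983] [0.40399376 0.30953413 0.03      ]
0.035 [402.84458135 428.17117433] [0.4026962  0.31316085 0.035     ]
0.04 [403.69941432 414.73886248] [0.40139864 0.31678756 0.04      ]
```

{"api": "jog_arm", "payload": {"squeeze": 40, "moves": [{"slide":[-1,-2,9],"angular":[0,0,0],"fingers":0},{"slide":[-1,-2,17],"angular":[0,0,0],"fingers":0},{"slide":[-1,-2,17],"angular":[0,0,0],"fingers":0},{"slide":[-1,-2,17],"angular":[0,0,0],"fingers":0.15},{"slide":[-1,-2,17],"angular":[0,0,0],"fingers":0.3},{"slide":[-1,-2,17],"angular":[0,0,0],"fingers":0.5},{"slide":[-1,-2,17],"angular":[0,0,0],"fingers":0.5},{"slide":[-1,-2,17],"angular":[0,0,0],"fingers":0.5}]}}

```text
clock: 4.88
tcp_pos: [0.4312, 0.3035, 0.014]
orientation: [0.0, 0.865, 0.502, 0.0]
wrist_force: [0.3, 0.2, -0.5]
finger_gap: 0.0426
grip_force: 0.0
```

```bash
python3 -c "
from h import *
goto(432,303,60,60.2)
p=read_camera('side');save(p,'s3.png',(230,270,330,345),8)
"
```

```text
tcp [431.2 303.5  14. ] yaw 60.24 slide [ -0.    0.9 -46. ] ang [ 0.01 -0.02  0.04] F [ 0.3  0.2 -0.5] gap 42.6 grip 0.0 t 4.88 j [ 0.46  0.37 -0.39  0.81 -0.    2.55]
```

View pics/s3.png

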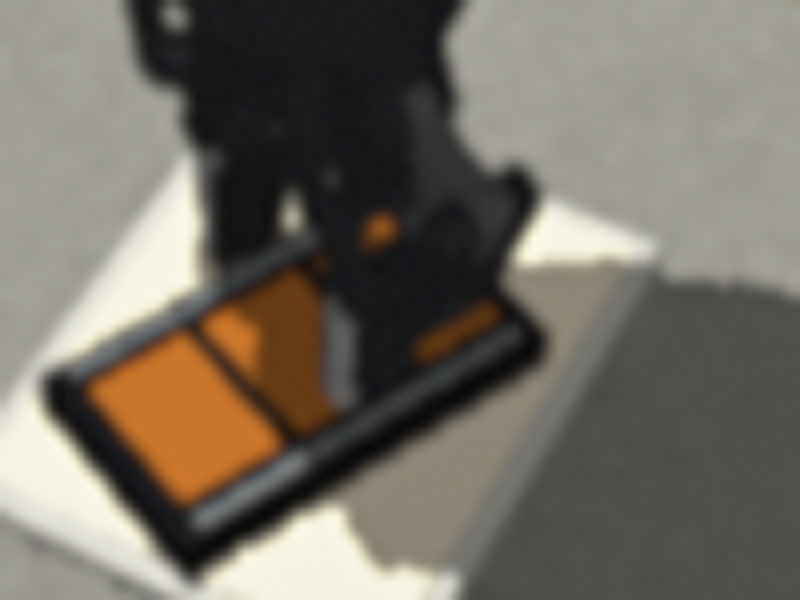

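The fingers closed to 43 mm above the plate and missed the grasp. The near tip is at crop (375,405). I'll open, then work out the true tip height.

```bash
python3 -c "
from h import *
p=read_camera('side')
for t in(.01,.015,.02,.025,.03,.035):
  for k in(-.0213,.0213):
    print(t,k,(np.array(proj(p,[.4312+.867*k,.3035-.5*k,t]))-[230,270])*8)
c=[.4312,.3035]
u=np.array([np.cos(np.radians(60.2)),np.sin(np.radians(60.2))]);v=np.array([-u[1],u[0]])
for a in(-55,55):
  for b in(-31,31):
    q=np.array(c)+(a*u+b*v)/1000;print(a,b,(proj(p,[*q,.022])-[230,270])*8)
"
```

```text
0.01 -0.0213 [355.64974607 438.3321973 ]
0.01 0.0213 [251.69005259 320.69804615]
0.015 -0.0213 [356.32835333 425.32126048]
0.015 0.0213 [252.02548726 307.67770223]
0.02 -0.0213 [357.01133099 412.22653024]
0.02 0.0213 [252.36302262 294.57581745]
0.025 -0.0213 [357.69872138 399.0471945 ]
0.025 0.0213 [252.70267845 281.39162342]
0.03 -0.0213 [358.39056742 385.78243065]
0.03 0.0213 [253.04447481 268.12434205]
0.035 -0.0213 [359.08691257 372.43140536]
0.035 0.0213 [253.38843199 254.77318545]
-55 -31 [406.15342304 163.45212618]
-55 31 [562.16427337 325.52599323]
55 -31 [ 42.47627581 369.41401288]
55 31 [191.94405062 549.59981414]
```

{"api": "jog_arm", "payload": {"moves": [{"slide":[0,0,-6],"angular":[0,0,0],"fingers":0},{"slide":[0,0,-6],"angular":[0,0,0],"fingers":0},{"slide":[0,0,-6],"angular":[0,0,0],"fingers":0},{"slide":[0,0,-6],"angular":[0,0,0],"fingers":0},{"slide":[0,0,-6],"angular":[0,0,0],"fingers":0}]}}

```text
clock: 5.4
tcp_pos: [0.4311, 0.3033, 0.0198]
orientation: [0.0, 0.865, 0.502, 0.0]
wrist_force: [-0.5, -0.2, 0.1]
finger_gap: 0.0854
grip_force: 0.0
```

{"api": "jog_arm", "payload": {"moves": [{"slide":[0,0,8],"angular":[0,0,0],"fingers":0},{"slide":[0,0,12],"angular":[0,0,0],"fingers":0},{"slide":[0,0,12],"angular":[0,0,0],"fingers":0.15},{"slide":[0,0,12],"angular":[0,0,0],"fingers":0.4},{"slide":[0,0,12],"angular":[0,0,0],"fingers":0.4},{"slide":[0,0,12],"angular":[0,0,0],"fingers":0.4}]}}

```text
clock: 5.9
tcp_pos: [0.4311, 0.3034, 0.0078]
orientation: [0.0, 0.865, 0.502, 0.0]
wrist_force: [-0.3, 0.1, 0.9]
finger_gap: 0.0512
grip_force: 0.0
```

{"api": "jog_arm", "payload": {"moves": [{"slide":[0,0,0],"angular":[0,0,0],"fingers":0},{"slide":[0,0,0],"angular":[0,0,0],"fingers":0},{"slide":[0,0,0],"angular":[0,0,0],"fingers":0},{"slide":[0,0,7],"angular":[0,0,0],"fingers":0},{"slide":[0,0,7],"angular":[0,0,0],"fingers":0.15},{"slide":[0,0,7],"angular":[0,0,0],"fingers":0.4},{"slide":[0,0,7],"angular":[0,0,0],"fingers":0.4},{"slide":[0,0,7],"angular":[0,0,0],"fingers":0.4}]}}

```text
clock: 6.57
tcp_pos: [0.431, 0.3033, 0.0007]
orientation: [0.0, 0.865, 0.502, -0.0]
wrist_force: [-0.3, 0.4, -0.3]
finger_gap: 0.0514
grip_force: 0.0
```

```bash
python3 -c "
from h import *
p=read_camera('side');t=read_camera('top')
a=cv2.resize(p['color'][265:345,230:330],(400,320),interpolation=cv2.INTER_CUBIC);b=cv2.resize(t['color'][215:295,95:195],(400,320),interpolation=cv2.INTER_CUBIC)
cv2.imwrite('pics/s4.png',np.hstack([a,b])[...,::-1])
"
```

```text
(no output)
```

View pics/s4.png

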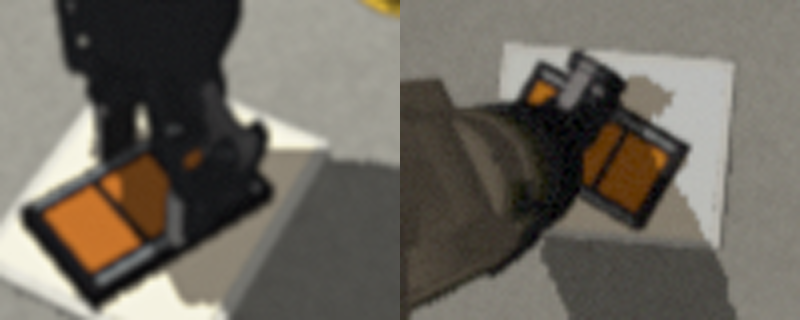

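The side crop shows the fingers still closing over the plate's top at a 51 mm gap, so the tips are above the plate. I'll go further down.

{"api": "jog_arm", "payload": {"moves": [{"slide":[0,0,0],"angular":[0,0,0],"fingers":0},{"slide":[0,0,0],"angular":[0,0,0],"fingers":0},{"slide":[0,0,0],"angular":[0,0,0],"fingers":0},{"slide":[0,0,4],"angular":[0,0,0],"fingers":0},{"slide":[0,0,8],"angular":[0,0,0],"fingers":0.1},{"slide":[0,0,8],"angular":[0,0,0],"fingers":0.2},{"slide":[0,0,8],"angular":[0,0,0],"fingers":0.4},{"slide":[0,0,8],"angular":[0,0,0],"fingers":0.4},{"slide":[0,0,8],"angular":[0,0,0],"fingers":0.4}]}}

```text
clock: 7.42
tcp_pos: [0.4308, 0.3032, -0.0073]
orientation: [0.0, 0.865, 0.502, -0.0]
wrist_force: [-1.4, -0.8, 0.7]
finger_gap: 0.0601
grip_force: 43.6
```

Grasped. I'll regrip 4 mm deeper for safety.

{"api": "jog_arm", "payload": {"squeeze": 60, "moves": [{"slide":[0,0,0],"angular":[0,0,0],"fingers":0},{"slide":[0,0,0],"angular":[0,0,0],"fingers":0},{"slide":[0,0,4],"angular":[0,0,0],"fingers":0},{"slide":[0,0,4],"angular":[0,0,0],"fingers":0.15},{"slide":[0,0,4],"angular":[0,0,0],"fingers":0.5},{"slide":[0,0,4],"angular":[0,0,0],"fingers":0.5},{"slide":[0,0,4],"angular":[0,0,0],"fingers":0.5}]}}

```text
clock: 8.0
tcp_pos: [0.4312, 0.3034, -0.011]
orientation: [0.0, 0.865, 0.502, 0.0]
wrist_force: [-1.2, -0.2, 3.3]
finger_gap: 0.0603
grip_force: 65.2
```

```bash
python3 -c "
from h import *
goto(611.3,180,110,91.03)"
```

```text
tcp [431.2 303.4 -11. ] yaw 60.24 slide [ -17.7  217.7 -120.9] ang [ 1.000e-02 -1.000e-02 -3.079e+01] F [-1.2 -0.2  3.3] gap 60.3 grip 65.2 t 8.0 j [ 0.46  0.4  -0.42  0.75 -0.    2.55]
```

```bash
python3 -c "
from h import *
goto(608.8,97,40,91.03)"
```

```text
tcp [431.2 303.4 -11. ] yaw 60.24 slide [-91.  256.7 -50.9] ang [ 1.000e-02 -1.000e-02 -3.079e+01] F [-1.2 -0.2  3.3] gap 60.3 grip 65.2 t 8.0 j [ 0.46  0.4  -0.42  0.75 -0.    2.55]
```

{"api": "jog_arm", "payload": {"moves": [{"slide":[0,0,-20],"angular":[0,0,0],"fingers":0.5},{"slide":[0,0,-55],"angular":[0,0,0],"fingers":0.5},{"slide":[0,30,-65],"angular":[0,0,-6],"fingers":0.5},{"slide":[-20,70,-65],"angular":[0,0,-12],"fingers":0.5},{"slide":[-40,105,-65],"angular":[0,0,-18],"fingers":0.5},{"slide":[-55,145,-65],"angular":[0,0,-24],"fingers":0.5},{"slide":[-75,185,-65],"angular":[0,0,-30],"fingers":0.5},{"slide":[-85,220,-60],"angular":[0,0,-30.8],"fingers":0.5},{"slide":[-90,245,-55],"angular":[0,0,-30.8],"fingers":0.5},{"slide":[-90,245,-52],"angular":[0,0,-30.8],"fingers":0.5}]}}

```text
clock: 8.83
tcp_pos: [0.6036, 0.099, 0.0402]
orientation: [0.002, 0.703, 0.711, 0.001]
wrist_force: [-0.1, 0.1, -1.6]
finger_gap: 0.0598
grip_force: 65.7
```

```bash
python3 -c "
from h import *
goto(608.8,97,20,91.03)"
```

```text
tcp [603.6  99.   40.2] yaw 90.71 slide [-2.1  5.1 20.2] ang [ 0.21  0.09 -0.32] F [-0.1  0.1 -1.6] gap 59.8 grip 65.7 t 8.83 j [ 0.03  0.48 -0.14  0.95 -0.    1.59]
```

{"api": "jog_arm", "payload": {"moves": [{"slide":[-1,4,15],"angular":[0,0,0],"fingers":0.5},{"slide":[-1,4,30],"angular":[0,0,0],"fingers":0.5},{"slide":[-1,4,30],"angular":[0,0,0],"fingers":0.5},{"slide":[-1,4,30],"angular":[0,0,0],"fingers":0.5}]}}

```text
clock: 9.17
tcp_pos: [0.6012, 0.1029, 0.0095]
orientation: [-0.001, 0.701, 0.714, -0.001]
wrist_force: [-0.0, 0.5, -1.1]
finger_gap: 0.0599
grip_force: 65.7
```

```bash
python3 -c "
from h import *
goto(608.8,97,-8,91.03)
p=read_camera('side');t=read_camera('top')
a=cv2.resize(p['color'][180:260,190:290],(400,320),interpolation=cv2.INTER_CUBIC);b=cv2.resize(t['color'][140:220,180:280],(400,320),interpolation=cv2.INTER_CUBIC)
cv2.imwrite('pics/s5.png',np.hstack([a,b])[...,::-1])
"
```

```text
tcp [601.2 102.9   9.5] yaw 91.05 slide [-6.   7.5 17.4] ang [-0.21  0.01  0.02] F [-0.   0.5 -1.1] gap 59.9 grip 65.7 t 9.17 j [ 0.04  0.51 -0.17  0.89 -0.    1.59]
```

View pics/s5.png

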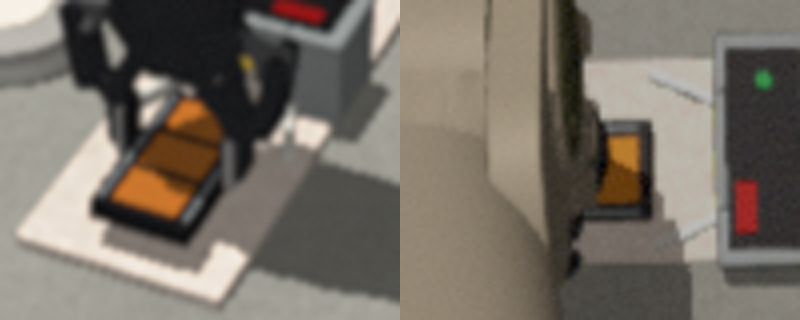

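The side crop shows the carrier held level above the bed. The top crop shows its leading edge at original column 242.5, with its sides at rows 170.5 and 194.

{"api": "jog_arm", "payload": {"moves": [{"slide":[0,0,0],"angular":[0,0,0],"fingers":0.5},{"slide":[0,0,0],"angular":[0,0,0],"fingers":0.5},{"slide":[0,0,0],"angular":[0,0,0],"fingers":0.5}]}}

```text
clock: 9.52
tcp_pos: [0.6035, 0.1029, 0.0117]
orientation: [0.001, 0.701, 0.714, 0.0]
wrist_force: [1.0, 0.6, -1.8]
finger_gap: 0.0602
grip_force: 65.7
```

```bash
python3 -c "
from h import *
goto(608.8,97,-8,91.03)
t=read_camera('top')
for z in(.035,.0425):
  for u in((242.5,170.5),(242.5,194)): print(z,at(t,u,z))
V=t['color'].max(2).astype(int)
for x in(232,236,239): print(x,V[164:200,x].tolist())
print(V[182,232:252].tolist(),V[176,232:252].tolist())
"
```

```text
tcp [603.5 102.9  11.7] yaw 91.06 slide [-6.   5.1 19.7] ang [0.08 0.   0.03] F [ 1.   0.6 -1.8] gap 60.2 grip 65.7 t 9.52 j [ 0.04  0.51 -0.17  0.89 -0.    1.59]
0.035 [0.63048832 0.05019062 0.035     ]
0.035 [0.57216551 0.05024969 0.035     ]
0.0425 [0.62964553 0.04977143 0.0425    ]
0.0425 [0.57175485 0.04983007 0.0425    ]
232 [187, 189, 184, 185, 175, 135, 97, 105, 70, 103, 141, 138, 118, 107, 92, 86, 84, 92, 94, 101, 102, 104, 103, 101, 99, 91, 58, 39, 51, 45, 63, 98, 113, 115, 118, 118]
236 [188, 188, 186, 186, 175, 137, 103, 114, 76, 134, 181, 184, 183, 185, 183, 184, 181, 159, 113, 100, 104, 102, 105, 106, 101, 88, 46, 43, 54, 48, 78, 112, 118, 118, 114, 115]
239 [188, 188, 187, 186, 176, 136, 91, 93, 62, 100, 136, 129, 132, 140, 137, 135, 134, 128, 108, 77, 73, 84, 85, 82, 82, 72, 47, 48, 56, 41, 73, 111, 111, 115, 116, 118]
[94, 101, 102, 103, 113, 115, 115, 108, 67, 53, 40, 113, 178, 188, 187, 186, 188, 186, 188, 187] [118, 175, 185, 183, 183, 185, 178, 132, 76, 54, 48, 121, 177, 186, 186, 186, 188, 187, 186, 187]
```

{"api": "jog_arm", "payload": {"moves": [{"slide":[-6,6,5],"angular":[0,0,0],"fingers":0.5},{"slide":[-6,6,12],"angular":[0,0,0],"fingers":0.5},{"slide":[-6,6,17],"angular":[0,0,0],"fingers":0.5},{"slide":[-6,6,19],"angular":[0,0,0],"fingers":0.5},{"slide":[-6,6,19],"angular":[0,0,0],"fingers":0.5},{"slide":[-6,6,19],"angular":[0,0,0],"fingers":0.5},{"slide":[-6,6,19],"angular":[0,0,0],"fingers":0.5}]}}

```text
clock: 10.15
tcp_pos: [0.6088, 0.0968, -0.0087]
orientation: [-0.0, 0.701, 0.713, -0.0]
wrist_force: [0.3, -0.3, -1.9]
finger_gap: 0.0601
grip_force: 65.7
```

```bash
python3 -c "
from h import *
goto(609.7,97,-9,91.03)
t=read_camera('top')
V=t['color'].max(2).astype(int)
for x in(234,238): print(x,V[160:200,x].tolist())
print(V[179,232:252].tolist(),V[174,232:252].tolist())
for z in(.025,.03):
  for u in((245,168),(245,192)): print(z,at(t,u,z))
"
```

```text
tcp [608.8  96.8  -8.7] yaw 91.04 slide [0.2 0.9 0.3] ang [-0.04 -0.    0.01] F [ 0.3 -0.3 -1.9] gap 60.1 grip 65.7 t 10.15 j [ 0.03  0.54 -0.18  0.86  0.    1.58]
234 [186, 188, 187, 187, 187, 186, 183, 165, 128, 55, 42, 29, 23, 35, 25, 22, 16, 21, 20, 22, 28, 45, 52, 62, 66, 83, 96, 91, 69, 40, 48, 50, 47, 86, 113, 114, 115, 115, 117, 118]
238 [187, 185, 187, 187, 186, 186, 183, 168, 112, 102, 113, 87, 141, 181, 183, 185, 184, 183, 180, 158, 113, 100, 102, 102, 106, 104, 105, 95, 69, 45, 51, 47, 50, 88, 111, 116, 112, 115, 113, 114]
[52, 33, 22, 57, 96, 117, 158, 165, 166, 177, 138, 77, 48, 80, 175, 186, 187, 186, 188, 187] [72, 42, 25, 85, 174, 184, 183, 187, 183, 181, 140, 77, 58, 82, 175, 187, 186, 188, 187, 188]
0.025 [0.63786479 0.04447981 0.025     ]
0.025 [0.57769043 0.04455703 0.025     ]
0.03 [0.63727234 0.04423102 0.03      ]
0.03 [0.57739231 0.04430786 0.03      ]
```

{"api": "jog_arm", "payload": {"moves": [{"slide":[0,1.5,0],"angular":[0,0,0],"fingers":0.5},{"slide":[0,1.5,1],"angular":[0,0,0],"fingers":0.5},{"slide":[0,1.5,1],"angular":[0,0,0],"fingers":0.5},{"slide":[0,1.5,1],"angular":[0,0,0],"fingers":0},{"slide":[0,1.5,1],"angular":[0,0,0],"fingers":0},{"slide":[0,1.5,1],"angular":[0,0,0],"fingers":0},{"slide":[0,1.5,-30],"angular":[0,0,0],"fingers":0},{"slide":[0,1.5,-70],"angular":[0,0,0],"fingers":0},{"slide":[0,1.5,-110],"angular":[0,0,0],"fingers":0},{"slide":[0,1.5,-150],"angular":[0,0,0],"fingers":0}]}}

```text
clock: 11.03
tcp_pos: [0.6101, 0.0968, 0.1432]
orientation: [-0.0, 0.701, 0.713, -0.0]
wrist_force: [1.5, -0.1, 0.1]
finger_gap: 0.0854
grip_force: 0.0
```

```bash
python3 -c "
from h import *
goto(408,-168,190,91)"
```

```text
tcp [610.1  96.8 143.2] yaw 91.04 slide [-261.1 -206.9  -46.6] ang [-0.05  0.01  0.04] F [ 1.5 -0.1  0.1] gap 85.4 grip 0.0 t 11.03 j [ 0.03  0.42  0.04  1.19 -0.    1.58]
```

```bash
python3 - <<'E'
from h import *
p=read_camera("top");hsv=cv2.cvtColor(p["color"],cv2.COLOR_RGB2HSV).astype(int);H,S,V=[hsv[...,i] for i in range(3)]
for x in(322,330,338,355,375,390): print(x,[tuple(a) for a in p["color"][250:273:2,x].tolist()])
m=(S>40)&((H<28)|(H>170))&(V>60)
print("blade",rect(p,m,.013,(352,235,405,285)))
print("all",rect(p,m,.013,(300,235,405,285)))
print("handle top",rect(p,(H<16)&(S>190)&(V>150),.078,(300,235,360,275)))
q=read_camera("side")
for n,z in(("stick_grip",.058),("stick_nose",.008),("stick",.003)):
    for pic in(p,q):
        for r in tip_of(n,pic)[:1]: print(n,round(r["p"],2),at(pic,r["point"],z))
E
```

```text
322 [(47, 84, 138), (135, 122, 119), (171, 136, 89), (105, 54, 16), (182, 111, 29), (187, 126, 36), (188, 123, 32), (187, 121, 27), (180, 107, 23), (58, 50, 83), (42, 80, 135), (44, 84, 137)]
330 [(42, 83, 136), (110, 105, 125), (180, 149, 100), (110, 62, 29), (170, 94, 8), (187, 126, 37), (190, 128, 43), (187, 121, 26), (184, 115, 32), (70, 53, 74), (44, 80, 132), (48, 85, 138)]
338 [(45, 84, 138), (67, 84, 122), (179, 150, 103), (120, 78, 37), (149, 80, 16), (189, 128, 43), (187, 125, 34), (188, 122, 34), (184, 112, 21), (105, 65, 61), (45, 82, 133), (44, 83, 136)]
355 [(42, 84, 136), (48, 84, 136), (145, 120, 94), (176, 144, 97), (181, 150, 98), (176, 144, 98), (179, 147, 99), (178, 146, 98), (177, 145, 97), (159, 136, 120), (46, 86, 138), (42, 82, 136)]
375 [(40, 79, 134), (50, 86, 138), (100, 99, 125), (176, 145, 96), (178, 146, 98), (179, 148, 100), (179, 147, 98), (173, 142, 96), (181, 148, 100), (180, 150, 113), (71, 93, 135), (43, 81, 134)]
390 [(39, 80, 131), (51, 85, 138), (61, 83, 127), (178, 151, 109), (173, 142, 97), (181, 148, 100), (173, 143, 94), (176, 143, 97), (182, 150, 99), (177, 145, 100), (102, 104, 121), (45, 83, 135)]
blade (array([ 403.4, -272.5]), array([ 38.1, 104.6]), np.float32(87.56), array([ 403.42083703, -272.44014297]))
all (array([ 404.7, -225.2]), array([ 40.2, 199.3]), np.float32(87.56), array([ 405.13356944, -224.47988777]))
handle top (array([ 398.1, -178.9]), array([ 1.9, 36.8]), np.float32(89.98), array([ 398.06481936, -178.95261981]))
stick_grip 0.69 [ 0.41009445 -0.17006971  0.058     ]
stick_grip 0.57 [ 0.41148557 -0.16647427  0.058     ]
stick_nose 0.84 [ 0.40735357 -0.32974445  0.008     ]
stick_nose 0.87 [ 0.40656445 -0.32452459  0.008     ]
stick 0.82 [ 0.40689672 -0.22063003  0.003     ]
stick 0.81 [ 0.40308642 -0.20738001  0.003     ]
```

{"api": "jog_arm", "payload": {"moves": [{"slide":[-263,-207,-5],"angular":[0,0,3.5],"fingers":0},{"slide":[-263,-207,-5],"angular":[0,0,3.5],"fingers":0},{"slide":[-263,-207,-5],"angular":[0,0,3.5],"fingers":0},{"slide":[-263,-207,-5],"angular":[0,0,3.5],"fingers":0},{"slide":[-263,-207,-5],"angular":[0,0,3.5],"fingers":0},{"slide":[-263,-207,-5],"angular":[0,0,3.5],"fingers":0},{"slide":[-263,-207,-5],"angular":[0,0,3.5],"fingers":0},{"slide":[-263,-207,-5],"angular":[0,0,3.5],"fingers":0},{"slide":[-263,-207,-5],"angular":[0,0,3.5],"fingers":0},{"slide":[-263,-207,-5],"angular":[0,0,3.5],"fingers":0}]}}

```text
clock: 12.27
tcp_pos: [0.4065, -0.1713, 0.1458]
orientation: [-0.001, 0.724, 0.69, -0.0]
wrist_force: [-0.1, -0.2, -0.1]
finger_gap: 0.0851
grip_force: 0.0
```

{"api": "jog_arm", "payload": {"moves": [{"slide":[0,0,0],"angular":[0,0,0],"fingers":0},{"slide":[0,0,0],"angular":[0,0,0],"fingers":0},{"slide":[0,0,0],"angular":[0,0,0],"fingers":0}]}}

```text
clock: 12.52
tcp_pos: [0.409, -0.1687, 0.1464]
orientation: [-0.0, 0.721, 0.693, -0.0]
wrist_force: [-0.4, -0.0, 0.8]
finger_gap: 0.0854
grip_force: 0.0
```

```bash
python3 - <<'E'
from h import *
goto(407.8,-170,45,87.56)
p=read_camera("top");hsv=cv2.cvtColor(p["color"],cv2.COLOR_RGB2HSV).astype(int);H,S,V=[hsv[...,i] for i in range(3)]
print("carrier",rect(p,(V<110)|((H<20)&(S>120)),.024,(196,160,248,202)))
print("gate",610.5-.018*96)
E
```

```text
tcp [ 409.  -168.7  146.4] yaw 87.68 slide [ -1.4  -1.1 101.4] ang [-0.03 -0.03  0.12] F [-0.4 -0.   0.8] gap 85.4 grip 0.0 t 12.52 j [-0.57  0.09 -0.39  1.09  0.    1.04]
carrier (array([608.1,  98.6]), array([ 62.4, 110.2]), np.float32(89.78), array([608.6055323 ,  98.47763291]))
gate 608.772
```

{"api": "jog_arm", "payload": {"squeeze": 60, "moves": [{"slide":[-1,-1,40],"angular":[0,0,0],"fingers":0},{"slide":[-1,-1,75],"angular":[0,0,0],"fingers":0},{"slide":[-1,-1,100],"angular":[0,0,0],"fingers":0},{"slide":[-1,-1,106],"angular":[0,0,0],"fingers":0},{"slide":[-1,-1,106],"angular":[0,0,0],"fingers":0.4},{"slide":[-1,-1,106],"angular":[0,0,0],"fingers":0.8},{"slide":[-1,-1,106],"angular":[0,0,0],"fingers":0.9},{"slide":[-1,-1,106],"angular":[0,0,0],"fingers":0.9},{"slide":[-1,-1,106],"angular":[0,0,0],"fingers":0.9}]}}

```text
clock: 13.32
tcp_pos: [0.4086, -0.1715, 0.0422]
orientation: [0.001, 0.722, 0.692, 0.0]
wrist_force: [0.4, -0.1, -0.9]
finger_gap: 0.0254
grip_force: 0.0
```

```bash
python3 - <<'E'
from h import *
goto(407.8,-170,45,87.56)
q=read_camera("side")
a=cv2.resize(q['color'][100:200,300:400],(600,600),interpolation=cv2.INTER_CUBIC);cv2.imwrite('pics/s6.png',a[...,::-1])
E
```

```text
tcp [ 408.6 -171.5   42.2] yaw 87.55 slide [ 1.5 -0.9 -2.8] ang [ 0.15  0.09 -0.01] F [ 0.4 -0.1 -0.9] gap 25.4 grip 0.0 t 13.32 j [-0.58  0.19 -0.56  0.82 -0.    1.03]
```

View pics/s6.png

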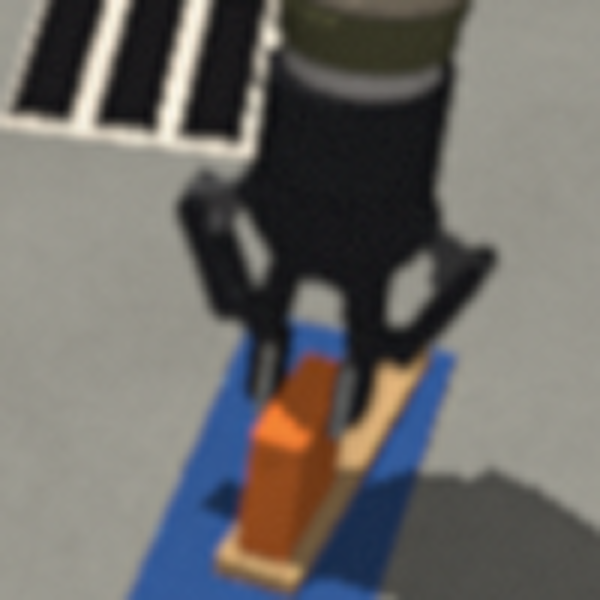

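The crop shows the fingers straddling the orange handle, with tips at crop (262,400) and (340,430). They are only near its top, so I'll go about 14 mm deeper before closing.

{"api": "jog_arm", "payload": {"squeeze": 80, "moves": [{"slide":[0,0,0],"angular":[0,0,0],"fingers":0.4},{"slide":[0,0,0],"angular":[0,0,0],"fingers":0.4},{"slide":[1,0,7],"angular":[0,0,0],"fingers":0.4},{"slide":[2,0,14],"angular":[0,0,0],"fingers":0.4},{"slide":[2,0,14],"angular":[0,0,0],"fingers":0.7},{"slide":[2,0,14],"angular":[0,0,0],"fingers":0.9},{"slide":[2,0,14],"angular":[0,0,0],"fingers":0.9},{"slide":[2,0,14],"angular":[0,0,0],"fingers":0.9},{"slide":[2,0,14],"angular":[0,0,0],"fingers":0.9}]}}

```text
clock: 14.12
tcp_pos: [0.4075, -0.1688, 0.0268]
orientation: [-0.0, 0.722, 0.692, -0.0]
wrist_force: [0.2, -0.2, -1.2]
finger_gap: 0.0227
grip_force: 79.3
```

```bash
python3 - <<'E'
from h import *
goto(600,290,110,91.03)
E
```

```text
tcp [ 407.5 -168.8   26.8] yaw 87.54 slide [466.7 172.6 -83.3] ang [-0.01 -0.   -3.49] F [ 0.2 -0.2 -1.2] gap 22.7 grip 79.3 t 14.12 j [-0.58  0.21 -0.59  0.78 -0.    1.04]
```

{"api": "jog_arm", "payload": {"moves": [{"slide":[0,0,-30],"angular":[0,0,0],"fingers":0.9},{"slide":[0,0,-70],"angular":[0,0,0],"fingers":0.9},{"slide":[0,0,-110],"angular":[0,0,0],"fingers":0.9},{"slide":[35,12,-118],"angular":[0,0,-1],"fingers":0.9},{"slide":[70,24,-118],"angular":[0,0,-2],"fingers":0.9},{"slide":[105,37,-118],"angular":[0,0,-3],"fingers":0.9},{"slide":[140,49,-118],"angular":[0,0,-3.5],"fingers":0.9},{"slide":[175,61,-118],"angular":[0,0,-3.5],"fingers":0.9},{"slide":[210,73,-118],"angular":[0,0,-3.5],"fingers":0.9},{"slide":[245,86,-118],"angular":[0,0,-3.5],"fingers":0.9}]}}

```text
clock: 14.95
tcp_pos: [0.5041, 0.0741, 0.1449]
orientation: [0.0, 0.701, 0.713, -0.0]
wrist_force: [0.8, -0.6, -1.2]
finger_gap: 0.0228
grip_force: 79.5
```

```bash
python3 - <<'E'
from h import *
goto(604.7,325,145,91.03)
E
```

```text
tcp [504.1  74.1 144.9] yaw 91.04 slide [ 2.491e+02  1.051e+02 -1.000e-01] ang [0.01 0.01 0.01] F [ 0.8 -0.6 -1.2] gap 22.8 grip 79.5 t 14.95 j [-0.01  0.22 -0.25  1.11 -0.    1.54]
```

{"api": "jog_arm", "payload": {"moves": [{"slide":[35,15,0],"angular":[0,0,0],"fingers":0.9},{"slide":[70,30,0],"angular":[0,0,0],"fingers":0.9},{"slide":[105,45,0],"angular":[0,0,0],"fingers":0.9},{"slide":[140,60,0],"angular":[0,0,0],"fingers":0.9},{"slide":[175,75,0],"angular":[0,0,0],"fingers":0.9},{"slide":[210,90,0],"angular":[0,0,0],"fingers":0.9},{"slide":[235,100,0],"angular":[0,0,0],"fingers":0.9},{"slide":[249,105,0],"angular":[0,0,0],"fingers":0.9},{"slide":[249,105,30],"angular":[0,0,0],"fingers":0.9},{"slide":[249,105,60],"angular":[0,0,0],"fingers":0.9}]}}

```text
clock: 15.78
tcp_pos: [0.6065, 0.3254, 0.0859]
orientation: [0.001, 0.7, 0.714, 0.002]
wrist_force: [0.2, 0.2, -1.7]
finger_gap: 0.0228
grip_force: 79.7
```

{"api": "jog_arm", "payload": {"moves": [{"slide":[0,0,15],"angular":[0,0,0],"fingers":0.9},{"slide":[0,0,30],"angular":[0,0,0],"fingers":0.9},{"slide":[0,0,30],"angular":[0,0,0],"fingers":0.9},{"slide":[0,0,30],"angular":[0,0,0],"fingers":0.9},{"slide":[0,0,30],"angular":[0,0,0],"fingers":0.9}]}}

```text
clock: 16.2
tcp_pos: [0.605, 0.3232, 0.0557]
orientation: [0.0, 0.701, 0.713, 0.0]
wrist_force: [0.3, -1.1, -0.9]
finger_gap: 0.0231
grip_force: 79.5
```

```bash
python3 - <<'E'
from h import *
goto(604.7,325,36.5,91.03)
p=read_camera("top");q=read_camera("side")
hsv=cv2.cvtColor(p["color"],cv2.COLOR_RGB2HSV).astype(int);H,S,V=[hsv[...,i] for i in range(3)]
print("carrier",rect(p,(V<110)|((H<20)&(S>120)),.024,(205,160,250,202)))
a=cv2.resize(q['color'][195:295,170:290],(480,400),interpolation=cv2.INTER_CUBIC);b=cv2.resize(p['color'][140:220,130:210],(320,400),interpolation=cv2.INTER_CUBIC)
cv2.imwrite('pics/s7.png',np.hstack([a,b])[...,::-1])
for n in("stick_nose",):
  for pic in(p,q):
    for r in tip_of(n,pic)[:1]: print(n,round(r["p"],2),r["point"],at(pic,r["point"],.024))
E
```

```text
tcp [605.  323.2  55.7] yaw 91.03 slide [ 1.8 -0.3 19.2] ang [ 0.06 -0.01  0.  ] F [ 0.3 -1.1 -0.9] gap 23.1 grip 79.5 t 16.2 j [ 0.37  0.6   0.11  1.08 -0.    1.93]
carrier (array([608.1,  94.8]), array([ 62.4, 102.6]), np.float32(89.78), array([608.54267824,  95.14977721]))
stick_nose 0.61 [218.5, 231.8] [0.62512356 0.14287192 0.024     ]
```

View pics/s7.png

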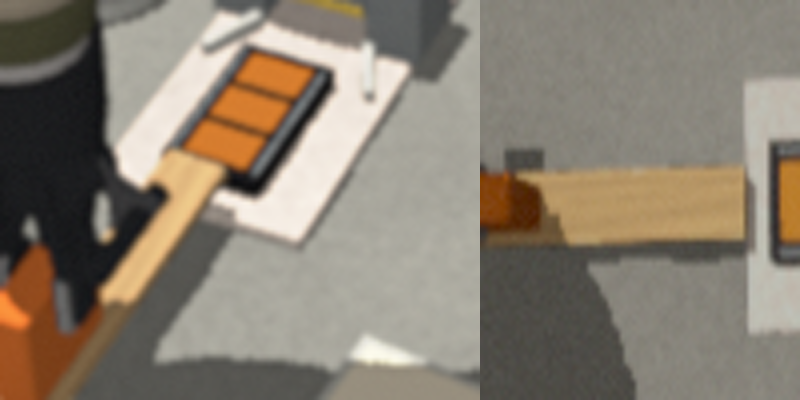

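The side crop shows the stick's nose behind the carrier tail at about (190,165), in line with it. The top crop shows the nose at original (196,181) and the carrier centre row at 180.5, so they are aligned. I'll go down and start pushing.

{"api": "jog_arm", "payload": {"moves": [{"slide":[0,0,10],"angular":[0,0,0],"fingers":0.9},{"slide":[0,0,18],"angular":[0,0,0],"fingers":0.9},{"slide":[0,0,18.5],"angular":[0,0,0],"fingers":0.9},{"slide":[0,0,18.5],"angular":[0,0,0],"fingers":0.9},{"slide":[0,0,18.5],"angular":[0,0,0],"fingers":0.9}]}}

```text
clock: 16.82
tcp_pos: [0.604, 0.3229, 0.0357]
orientation: [-0.0, 0.701, 0.713, -0.001]
wrist_force: [-0.5, -0.0, -1.0]
finger_gap: 0.0228
grip_force: 79.5
```

```bash
python3 - <<'E'
from h import *
goto(604.7,325,36.5,91.03)
p=read_camera("top");hsv=cv2.cvtColor(p["color"],cv2.COLOR_RGB2HSV).astype(int);H,S,V=[hsv[...,i] for i in range(3)]
print("carrier",rect(p,(V<110)|((H<20)&(S>120)),.024,(202,160,250,202)))
print("blade",rect(p,(S>75)&(H>10)&(H<25)&(V>120),.0225,(145,165,202,200)))
E
```

```text
tcp [604.  322.9  35.7] yaw 91.04 slide [ 2.1  0.7 -0.8] ang [-0.06  0.03  0.01] F [-0.5 -0.  -1. ] gap 22.8 grip 79.5 t 16.82 j [ 0.37  0.62  0.08  1.04 -0.    1.93]
carrier (array([608.1,  98.6]), array([ 62.4, 110.2]), np.float32(89.78), array([608.59425404,  98.37610643]))
blade (array([604.6, 230.7]), array([ 38.7, 133.5]), np.float32(91.1), array([605.39973495, 226.18580963]))
```

{"api": "jog_arm", "payload": {"moves": [{"slide":[-6,1.5,0],"angular":[0,0,0],"fingers":0.9},{"slide":[-12,1.5,0],"angular":[0,0,0],"fingers":0.9},{"slide":[-18,1.5,0],"angular":[0,0,0],"fingers":0.9},{"slide":[-25,1.5,0],"angular":[0,0,0],"fingers":0.9},{"slide":[-32,1.5,0],"angular":[0,0,0],"fingers":0.9},{"slide":[-39,1.5,0],"angular":[0,0,0],"fingers":0.9},{"slide":[-46,1.5,0],"angular":[0,0,0],"fingers":0.9},{"slide":[-52,1.5,0],"angular":[0,0,0],"fingers":0.9},{"slide":[-56,1.5,0],"angular":[0,0,0],"fingers":0.9},{"slide":[-58,1.5,0],"angular":[0,0,0],"fingers":0.9}]}}

```text
clock: 17.7
tcp_pos: [0.607, 0.2643, 0.0364]
orientation: [0.0, 0.701, 0.713, -0.0]
wrist_force: [0.9, 0.1, -0.4]
finger_gap: 0.0229
grip_force: 79.6
```

```bash
cat > l.py <<'E'
from h import *
goto(610.5-.018*95.5,95.5,36,91.03)
p=read_camera("top");hsv=cv2.cvtColor(p["color"],cv2.COLOR_RGB2HSV).astype(int);H,S,V=[hsv[...,i] for i in range(3)]
amb=(H<20)&(S>150)
print("entry",rect(p,(V<110)|amb,.024,(206,160,256,202)))
y,x=np.where(((V<110)|amb)[160:202,284:345]) if True else 0
if len(x)>30: print("exit",rect(p,(V<110)|amb,.024,(284,160,330,202)))
E
python3 l.py
```

```text
tcp [607.  264.3  36.4] yaw 91.0 slide [-168.8   -1.2    0.4] ang [-0.    0.01 -0.03] F [ 0.9  0.1 -0.4] gap 22.9 grip 79.6 t 17.7 j [ 0.29  0.57  0.01  1.01 -0.    1.84]
entry (array([608. ,  62.2]), array([62.3, 87.4]), np.float32(89.78), array([608.24229671,  62.623009  ]))Traceback (most recent call last):
  File "l.py", line 7, in <module>
    if len(x)>30: print("exit",rect(p,(V<110)|amb,.024,(284,160,330,202)))
                               ~~~~^^^^^^^^^^^^^^^^^^^^^^^^^^^^^^^^^^^^^^
  File "h.py", line 23, in rect
    n,l,st,_=cv2.connectedComponentsWithStats(m);k=1+np.argmax(st[1:,4])
                                                     ~~~~~~~~~^^^^^^^^^^
    return _wrapfunc(a, 'argmax', axis=axis, out=out, **kwds)
    return bound(*args, **kwds)
ValueError: attempt to get argmax of an empty sequence
```

{"api": "jog_arm", "payload": {"moves": [{"slide":[-6,-1,0],"angular":[0,0,0],"fingers":0.9},{"slide":[-13,-1,0],"angular":[0,0,0],"fingers":0.9},{"slide":[-20,-1,0],"angular":[0,0,0],"fingers":0.9},{"slide":[-28,-1,0],"angular":[0,0,0],"fingers":0.9},{"slide":[-36,-1,0],"angular":[0,0,0],"fingers":0.9},{"slide":[-44,-1,0],"angular":[0,0,0],"fingers":0.9},{"slide":[-52,-1,0],"angular":[0,0,0],"fingers":0.9},{"slide":[-60,-1,0],"angular":[0,0,0],"fingers":0.9},{"slide":[-66,-1,0],"angular":[0,0,0],"fingers":0.9},{"slide":[-70,-1,0],"angular":[0,0,0],"fingers":0.9}]}}

```text
clock: 18.58
tcp_pos: [0.6072, 0.194, 0.0362]
orientation: [0.0, 0.701, 0.713, -0.0]
wrist_force: [-0.9, 1.0, -1.3]
finger_gap: 0.0228
grip_force: 79.6
```

{"api": "jog_arm", "payload": {"moves": [{"slide":[-6,0,0],"angular":[0,0,0],"fingers":0.9},{"slide":[-13,0,0],"angular":[0,0,0],"fingers":0.9},{"slide":[-20,0,0],"angular":[0,0,0],"fingers":0.9},{"slide":[-28,0,0],"angular":[0,0,0],"fingers":0.9},{"slide":[-36,0,0],"angular":[0,0,0],"fingers":0.9},{"slide":[-44,0,0],"angular":[0,0,0],"fingers":0.9},{"slide":[-52,0,0],"angular":[0,0,0],"fingers":0.9},{"slide":[-60,0,0],"angular":[0,0,0],"fingers":0.9},{"slide":[-66,0,0],"angular":[0,0,0],"fingers":0.9},{"slide":[-70,0,0],"angular":[0,0,0],"fingers":0.9}]}}

```text
clock: 19.42
tcp_pos: [0.6085, 0.1241, 0.0363]
orientation: [0.0, 0.701, 0.713, -0.0]
wrist_force: [0.2, 1.5, -0.8]
finger_gap: 0.0232
grip_force: 79.6
```

```bash
sed -i 's/^print("entry.*$//' l.py; python3 l.py
```

```text
tcp [608.5 124.1  36.3] yaw 90.99 slide [-28.6  -0.3   0.3] ang [-0.    0.01 -0.04] F [ 0.2  1.5 -0.8] gap 23.2 grip 79.6 t 19.42 j [ 0.07  0.5  -0.11  0.96 -0.    1.63]
exit (array([606. , -97.8]), array([74.6, 91.8]), np.float32(89.71), array([611.09121427, -97.45076953]))
```

{"api": "jog_arm", "payload": {"moves": [{"slide":[-4,0,0],"angular":[0,0,0],"fingers":0.9},{"slide":[-8,0,0],"angular":[0,0,0],"fingers":0.9},{"slide":[-12,0,0],"angular":[0,0,0],"fingers":0.9},{"slide":[-16,0,0],"angular":[0,0,0],"fingers":0.9},{"slide":[-19,0,0],"angular":[0,0,0],"fingers":0.9},{"slide":[-21,0,0],"angular":[0,0,0],"fingers":0.9},{"slide":[-23,0,0],"angular":[0,0,0],"fingers":0.9},{"slide":[-23,0,0],"angular":[0,0,0],"fingers":0.9}]}}

```text
clock: 20.13
tcp_pos: [0.609, 0.1016, 0.0363]
orientation: [0.0, 0.701, 0.713, -0.0]
wrist_force: [0.3, 0.2, -1.6]
finger_gap: 0.0229
grip_force: 79.6
```

{"api": "jog_arm", "payload": {"moves": [{"slide":[-1,0,0],"angular":[0,0,0],"fingers":0.9},{"slide":[-2,0,0],"angular":[0,0,0],"fingers":0.9},{"slide":[-2,0,0],"angular":[0,0,0],"fingers":0.9}]}}

```text
clock: 20.38
tcp_pos: [0.609, 0.1, 0.0363]
orientation: [0.0, 0.701, 0.713, -0.0]
wrist_force: [0.5, 0.1, -1.8]
finger_gap: 0.0227
grip_force: 79.6
```

{"api": "jog_arm", "payload": {"moves": [{"slide":[-1,0,0],"angular":[0,0,0],"fingers":0.9},{"slide":[-1.5,0,0],"angular":[0,0,0],"fingers":0.9},{"slide":[-1.5,0,0],"angular":[0,0,0],"fingers":0.9}]}}

```text
clock: 20.63
tcp_pos: [0.609, 0.0986, 0.0363]
orientation: [0.0, 0.701, 0.713, -0.0]
wrist_force: [-0.3, 0.3, -1.3]
finger_gap: 0.023
grip_force: 79.6
```

```bash
python3 l.py
```

```text
tcp [609.   98.6  36.3] yaw 91.04 slide [-3.1 -0.3  0.3] ang [0.   0.01 0.01] F [-0.3  0.3 -1.3] gap 23.0 grip 79.6 t 20.63 j [ 0.03  0.49 -0.12  0.95 -0.    1.58]
exit (array([ 613.4, -112.8]), array([ 64.6, 106.8]), np.float32(89.78), array([ 612.07591443, -113.74166375]))
```

{"api": "jog_arm", "payload": {"moves": [{"slide":[-1,0,0],"angular":[0,0,0],"fingers":0.9},{"slide":[-1.5,0,0],"angular":[0,0,0],"fingers":0.9},{"slide":[-1.5,0,0],"angular":[0,0,0],"fingers":0.9}]}}

```text
clock: 20.93
tcp_pos: [0.6091, 0.097, 0.0363]
orientation: [0.0, 0.701, 0.713, -0.0]
wrist_force: [0.1, -0.1, -0.5]
finger_gap: 0.0229
grip_force: 79.6
```

{"api": "jog_arm", "payload": {"moves": [{"slide":[-1,0,0],"angular":[0,0,0],"fingers":0.9},{"slide":[-1.5,0,0],"angular":[0,0,0],"fingers":0.9},{"slide":[-1.5,0,0],"angular":[0,0,0],"fingers":0.9}]}}

```text
clock: 21.18
tcp_pos: [0.6091, 0.0966, 0.0366]
orientation: [-0.001, 0.7, 0.714, 0.001]
wrist_force: [-0.1, 5.7, 0.7]
finger_gap: 0.0226
grip_force: 79.8
```

{"api": "jog_arm", "payload": {"moves": [{"slide":[-1,0,0],"angular":[0,0,0],"fingers":0.9},{"slide":[-1.5,0,0],"angular":[0,0,0],"fingers":0.9},{"slide":[-1.5,0,0],"angular":[0,0,0],"fingers":0.9}]}}

```text
clock: 21.43
tcp_pos: [0.6091, 0.0966, 0.0369]
orientation: [-0.001, 0.7, 0.714, 0.002]
wrist_force: [-1.1, 10.0, 2.7]
finger_gap: 0.0228
grip_force: 80.1
```

```bash
python3 l.py
```

```text
tcp [609.1  96.6  36.9] yaw 91.12 slide [-1.  -0.4  0.9] ang [ 0.04 -0.25  0.09] F [-1.1 10.   2.7] gap 22.8 grip 80.1 t 21.43 j [ 0.02  0.49 -0.13  0.95  0.    1.58]
exit (array([ 612.4, -113.6]), array([ 65.4, 107.1]), np.float32(91.38), array([ 611.99776739, -114.83562071]))
```

{"api": "jog_arm", "payload": {"moves": [{"slide":[10,0,0],"angular":[0,0,0],"fingers":0.9},{"slide":[25,0,0],"angular":[0,0,0],"fingers":0.9},{"slide":[45,0,0],"angular":[0,0,0],"fingers":0.9},{"slide":[70,0,0],"angular":[0,0,0],"fingers":0.9},{"slide":[95,0,0],"angular":[0,0,0],"fingers":0.9},{"slide":[115,0,0],"angular":[0,0,0],"fingers":0.9},{"slide":[125,0,0],"angular":[0,0,0],"fingers":0.9},{"slide":[125,0,-20],"angular":[0,0,0],"fingers":0.9},{"slide":[125,0,-55],"angular":[0,0,0],"fingers":0.9},{"slide":[125,0,-90],"angular":[0,0,0],"fingers":0.9}]}}

```text
clock: 22.32
tcp_pos: [0.605, 0.2192, 0.1252]
orientation: [-0.001, 0.7, 0.714, -0.002]
wrist_force: [0.9, -0.3, -0.6]
finger_gap: 0.0232
grip_force: 79.3
```

```bash
python3 l.py; python3 -c "
from h import *
goto(410.1,-153.1,145,93.8)"
```

```text
tcp [605.  219.2 125.2] yaw 91.08 slide [-123.5    1.8   89.5] ang [-0.26  0.11  0.05] F [ 0.9 -0.3 -0.6] gap 23.2 grip 79.3 t 22.32 j [ 0.22  0.48  0.09  1.18 -0.    1.78]
exit (array([ 613.4, -114.1]), array([ 64.6, 104.4]), np.float32(89.78), array([ 612.03971145, -114.92479883]))
tcp [609.6 220.1 134.8] yaw 91.07 slide [-369.4 -206.3  -12.3] ang [ 0.5  -0.03 -2.73] F [1.9 1.5 4.6] gap 23.0 grip 79.7 t 22.37 j [ 0.22  0.48  0.1   1.19 -0.    1.78]
```

{"api": "jog_arm", "payload": {"moves": [{"slide":[-20,-12,-18],"angular":[0,0,-0.5],"fingers":0.9},{"slide":[-50,-28,-22],"angular":[0,0,-1],"fingers":0.9},{"slide":[-80,-45,-22],"angular":[0,0,-1.5],"fingers":0.9},{"slide":[-112,-63,-22],"angular":[0,0,-2],"fingers":0.9},{"slide":[-145,-81,-22],"angular":[0,0,-2.5],"fingers":0.9},{"slide":[-178,-99,-22],"angular":[0,0,-2.7],"fingers":0.9},{"slide":[-210,-117,-22],"angular":[0,0,-2.7],"fingers":0.9},{"slide":[-242,-135,-22],"angular":[0,0,-2.7],"fingers":0.9},{"slide":[-274,-153,-22],"angular":[0,0,-2.7],"fingers":0.9},{"slide":[-306,-171,-22],"angular":[0,0,-2.7],"fingers":0.9}]}}

```text
clock: 23.2
tcp_pos: [0.4402, -0.0914, 0.1483]
orientation: [0.0, 0.684, 0.73, -0.0]
wrist_force: [0.2, -0.0, -1.2]
finger_gap: 0.023
grip_force: 79.6
```

```bash
python3 -c "
from h import *
goto(410.1,-153.1,60,93.8)"
```

```text
tcp [440.2 -91.4 148.3] yaw 93.74 slide [-59.5 -34.1  88.4] ang [ 0.    0.07 -0.06] F [ 0.2 -0.  -1.2] gap 23.0 grip 79.6 t 23.2 j [-0.38  0.1  -0.38  1.09 -0.    1.12]
```

{"api": "jog_arm", "payload": {"moves": [{"slide":[-30,-17,0],"angular":[0,0,0],"fingers":0.9},{"slide":[-50,-28,10],"angular":[0,0,0],"fingers":0.9},{"slide":[-59,-34,40],"angular":[0,0,0],"fingers":0.9},{"slide":[-59,-34,70],"angular":[0,0,0],"fingers":0.9},{"slide":[-59,-34,95],"angular":[0,0,0],"fingers":0.9},{"slide":[-59,-34,108],"angular":[0,0,0],"fingers":0.9},{"slide":[-59,-34,108],"angular":[0,0,0],"fingers":0.9},{"slide":[-59,-34,108],"angular":[0,0,0],"fingers":0.9},{"slide":[-59,-34,108],"angular":[0,0,0],"fingers":0.9}]}}

```text
clock: 23.95
tcp_pos: [0.412, -0.1515, 0.0412]
orientation: [0.001, 0.684, 0.73, -0.0]
wrist_force: [1.1, -0.3, -0.7]
finger_gap: 0.0229
grip_force: 79.5
```

```bash
python3 -c "
from h import *
goto(410.1,-153.1,27.3,93.8)"
```

```text
tcp [ 412.  -151.5   41.2] yaw 93.74 slide [-1.5 -2.1 13.9] ang [ 0.06  0.07 -0.06] F [ 1.1 -0.3 -0.7] gap 22.9 grip 79.5 t 23.95 j [-0.54  0.18 -0.57  0.81 -0.    0.97]
```

{"api": "jog_arm", "payload": {"moves": [{"slide":[-1,-1,6],"angular":[0,0,0],"fingers":0.9},{"slide":[-1,-1,12],"angular":[0,0,0],"fingers":0.9},{"slide":[-1,-1,14],"angular":[0,0,0],"fingers":0.9},{"slide":[-1,-1,14],"angular":[0,0,0],"fingers":0.9},{"slide":[-1,-1,14],"angular":[0,0,0],"fingers":0.9}]}}

```text
clock: 24.37
tcp_pos: [0.4103, -0.152, 0.0263]
orientation: [-0.0, 0.684, 0.73, -0.0]
wrist_force: [-0.3, -0.2, -1.4]
finger_gap: 0.0228
grip_force: 79.5
```

{"api": "jog_arm", "payload": {"moves": [{"slide":[0,0,0.7],"angular":[0,0,0],"fingers":0.9},{"slide":[0,0,0.7],"angular":[0,0,0],"fingers":0.9},{"slide":[0,0,0.7],"angular":[0,0,0],"fingers":0.9}]}}

```text
clock: 24.62
tcp_pos: [0.4105, -0.1522, 0.0259]
orientation: [0.0, 0.684, 0.73, -0.0]
wrist_force: [-0.6, 0.5, 3.2]
finger_gap: 0.0228
grip_force: 79.9
```

Touching with a light upward force. I'll release and lift.

{"api": "jog_arm", "payload": {"moves": [{"slide":[0,0,0],"angular":[0,0,0],"fingers":0.5},{"slide":[0,0,0],"angular":[0,0,0],"fingers":0.2},{"slide":[0,0,0],"angular":[0,0,0],"fingers":0},{"slide":[0,0,0],"angular":[0,0,0],"fingers":0},{"slide":[0,0,0],"angular":[0,0,0],"fingers":0},{"slide":[0,0,-30],"angular":[0,0,0],"fingers":0},{"slide":[0,0,-70],"angular":[0,0,0],"fingers":0},{"slide":[0,0,-110],"angular":[0,0,0],"fingers":0},{"slide":[0,0,-150],"angular":[0,0,0],"fingers":0},{"slide":[0,0,-160],"angular":[0,0,0],"fingers":0}]}}

```text
clock: 25.45
tcp_pos: [0.4131, -0.1537, 0.1917]
orientation: [0.005, 0.684, 0.73, 0.001]
wrist_force: [0.4, -0.6, 1.3]
finger_gap: 0.0856
grip_force: 0.0
```

{"api": "jog_arm", "payload": {"moves": [{"slide":[40,0,-10],"angular":[0,0,0],"fingers":0},{"slide":[80,0,-20],"angular":[0,0,0],"fingers":0},{"slide":[120,0,-20],"angular":[0,0,0],"fingers":0},{"slide":[150,0,-20],"angular":[0,0,0],"fingers":0},{"slide":[150,0,-20],"angular":[0,0,0],"fingers":0},{"slide":[150,0,-20],"angular":[0,0,0],"fingers":0},{"slide":[150,0,-20],"angular":[0,0,0],"fingers":0}]}}

```text
clock: 26.03
tcp_pos: [0.4007, -0.0025, 0.2054]
orientation: [0.0, 0.683, 0.73, -0.0]
wrist_force: [-0.7, -0.2, 0.1]
finger_gap: 0.0853
grip_force: 0.0
```

```bash
python3 l.py; python3 - <<'E'
from h import *
p=read_camera("top");hsv=cv2.cvtColor(p["color"],cv2.COLOR_RGB2HSV).astype(int);H,S,V=[hsv[...,i] for i in range(3)]
m=(S>40)&((H<28)|(H>170))&(V>60)
print("stick",rect(p,m,.013,(300,220,410,290)))
print("mat",rect(p,((H>95)&(H<125)&(S>110))|m,.003,(280,220,410,290)))
for n in("loupe","film_can","spool"): print(n,[at(p,r["point"],0) for r in tip_of(n,p)[:1]])
print("row",V[178,284:345].tolist())
E
```

```text
tcp [400.7  -2.5 205.4] yaw 93.79 slide [ 84.1 214.1 169.4] ang [0.   0.03 2.76] F [-0.7 -0.2  0.1] gap 85.3 grip 0.0 t 26.03 j [-0.21 -0.02 -0.37  1.23 -0.    1.3 ]
exit (array([ 612.6, -113.6]), array([ 66.3, 107.3]), np.float32(91.58), array([ 612.14529065, -114.54032761]))
stick (array([ 412.2, -209.6]), array([ 41.2, 201.2]), np.float32(94.02), array([ 413.03616522, -208.17267064]))
mat (array([ 401.2, -187.1]), array([122.9, 301.1]), np.float32(94.3), array([ 409.56361954, -201.64508167]))
loupe [array([0.75332597, 0.14942881, 0.        ])]
film_can [array([ 0.78476936, -0.00373134,  0.        ])]
spool [array([0.36490734, 0.08694592, 0.        ])]
row [175, 182, 180, 129, 70, 51, 81, 169, 180, 179, 180, 178, 178, 180, 180, 179, 179, 174, 115, 77, 144, 175, 177, 177, 178, 177, 178, 178, 176, 176, 172, 131, 79, 123, 169, 177, 175, 176, 176, 177, 177, 177, 175, 174, 150, 81, 49, 70, 169, 184, 180, 160, 140, 133, 134, 131, 130, 131, 127, 127, 127]
```

```bash
python3 -c "
from workcell import *
print(hand_in())"
```

```text
the job is handed in; nothing more can be done
None
```

I handed the job in at about 26 s. By the final camera measurements, the carrier was pushed through the gate with the stick and rests against the red end stop, the stick lies lengthwise on its mat, handle up, and the loupe, film can and spool are where they were.

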